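Cap the sander filler necks

TASK

Close the two leaning filler necks of the tram's sander box with the two caps on the bench: the necks and caps differ only slightly in size, so try each cap on until it is on the neck it fits, and press both fully home. Let go of them and leave the other things on the bench where they are.

Things in the scene. Friction and masses are not known exactly. Their poses are not given: they have to be found in the camera images.
- sander_box: Grey steel sander box, base 170 x 300, up to 110 high, fixed on the bench. Origin: centre of its underside; x to its back, y to its left, z up. Two steel filler necks 140 mm apart along y rise from its sloped top and lean 32 degrees from vertical to its front: their axis out of the mouth is (-0.530, 0, 0.848) in this frame.
- mouth_left (a point): Centre of the rim plane of the neck on the box's left (+y), at (-33, 70, 145) mm in the box's frame; same axes as the box. Outside diameter 48 or 55 mm (the other neck has the other size; which is where varies and is not told). The neck stands 70 mm clear of the box along its axis; the rim tapers by 2.5 mm in radius over the last 8 mm.
- mouth_right (a point): Centre of the rim plane of the neck on the box's right (-y), at (-33, -70, 145) mm in the box's frame; same axes as the box. Outside diameter 48 or 55 mm (the other neck has the other size; which is where varies and is not told). The neck stands 70 mm clear of the box along its axis; the rim tapers by 2.5 mm in radius over the last 8 mm.
- cap_narrow: Slip-on aluminium cap, open side down on the bench. Skirt outside diameter 62, bore 52, 34 deep; skirt and top together 40 high. A centred 28 x 28 boss, 34 high, stands on top to grip (faces square to x and y; total height 74). 0.2 to 0.4 kg. Origin: centre of the open rim; z up through the boss. Slips on the 48 mm neck; stops at the rim of the 55 mm one.
- cap_wide: Slip-on aluminium cap, open side down on the bench. Skirt outside diameter 69, bore 59, 34 deep; skirt and top together 40 high. A centred 28 x 28 boss, 34 high, stands on top to grip (faces square to x and y; total height 74). 0.2 to 0.4 kg. Origin: centre of the open rim; z up through the boss. Belongs on the 55 mm neck; is loose on the 48 mm one.
- cap_narrow_seat (a point): Centre of the inner roof of cap_narrow's bore, 34 mm above its open rim; it meets the mouth's centre when the cap is fully home.
- cap_wide_seat (a point): Centre of the inner roof of cap_wide's bore, 34 mm above its open rim; it meets the mouth's centre when the cap is fully home.
- shoe_bracket: Bystander: olive-drab steel shoe clamp bracket, 120 x 60 x 50 (mm); origin at its underside. Leave it alone.
- carbon_insert: Bystander: pewter-grey carbon insert bar, 180 x 40 x 22 (mm); origin at its underside. Leave it alone.
- caliper: Bystander: polished steel caliper, 190 x 65 x 10, lying flat (mm); origin at its underside. Leave it alone.
- spacer: Bystander: cream porcelain spacer, round, 48 across, 54 high, upright (mm); origin at its underside. Leave it alone.
- spanner: Bystander: steel spanner, 180 long, lying flat (mm); origin at its underside. Leave it alone.
- oil_bottle: Bystander: grey oil bottle, 60 across, 130 high, upright (mm); origin at its underside. Leave it alone.
- brush: Bystander: brush, 170 long, lying flat (mm); origin at its underside. Leave it alone.
Things that resemble listed ones, but are neither listed nor needed, are in the scene too. What is shaped like the cap_wide but red or turquoise is not meant.

How it is judged (in metres and radians):
At the end, for the whole second after the job is handed in: Each neck carries one cap, fully home: the centre of the cap's inner roof is within 8 mm of the centre of the neck's rim (only the right pairing allows this for both), and both caps are at rest (under 0.02 m/s and 0.2 rad/s) (((distance between cap_narrow_seat and mouth_left below 0.008 m and distance between cap_wide_seat and mouth_right below 0.008 m) or (distance between cap_narrow_seat and mouth_right below 0.008 m and distance between cap_wide_seat and mouth_left below 0.008 m)) and linear speed of each of cap_narrow, cap_wide below 0.02 m/s and angular speed of each of cap_narrow, cap_wide below 0.2 rad/s); the robot touches nothing.
It fails at once if one of the bystanders on the bench is moved more than 40 mm (distance of any of shoe_bracket, carbon_insert, caliper, spacer, spanner, oil_bottle, brush from where it was at the start of the episode above 0.04 m).
It also fails if it takes over 61 s, if anything falls off the work surface, if the arm or the gripper's body presses on something with over 40 N, if the wrist force passes 120 N, or if a joint passes its speed limit or range.

ROBOT

A 6-joint arm with a two-finger parallel gripper is mounted at the origin on the work surface. World frame = base frame: x ahead of the robot, y to its left, z up, the work surface at z = 0. Lengths are in m, angles in degrees, forces in N, time in s.
With the tool pointing down it reaches from about 0.35 to 0.875 m from the base axis. Payload 4.2 kg.
Tool frame: the origin (TCP) lies midway between the tips of the shut fingers; the grasp point (between the pads) lies 19 mm behind it; y points along the fingers, z is the direction in which the jaws open and shut, and the axes are right-handed (so a half turn about y gives the same grasp; the last joint's range is limited). The gripper opens to 87 mm and grips with 3 to 60 N. Pads are 19 mm wide; open, the fingers measure 117 mm over their backs; the gripper's body (75 mm by 190 mm) begins 51 mm behind the grasp point.
Start: joints at [-57.892, 22.042, 0.453, 0, -68.411, -14.817], TCP at [0.186, -0.597, 0.223] pointing down, gripper open.
Joint ranges: [-179.83, 179.83], [-69.29, 118.12], [-61.27, 80.66], [-181.25, 117.63], [-171.15, -9.14], [-177.46, 177.46]. Speed limits (degrees/s): [159.86, 159.86, 180, 180, 180, 180].

INTERFACE

Orientations are given as [roll, pitch, yaw] about the fixed x, y, z axes, in that order (R = Rz(yaw) Ry(pitch) Rx(roll)).
In Python, from workcell import env gives the robot as it stands. The module is installed in compiled form; this text tells all that it offers. Calls block until the motion is done:
- env.goto(position, orientation): joint-space move of the TCP to a pose.
- env.move_straight(position, rotation=None, rate=0.15, force_limit=None): straight line of the TCP; rotation=None keeps the orientation; rate is the mean speed in m/s. With force_limit (N) it stops when the force on the tool has changed by that much, and returns True; else False.
- env.set_joints(angles): joint-space move.
- env.gripper_to(opening, grasp_force=None): opening from 0.0 (shut) to 1.0 (fully open); grasp_force is the grip in N (None keeps the last); returns when the fingers have stopped.
- env.dwell(seconds).
- env.inverse_kinematics(position, orientation): joint angles nearest the present ones, or None.
- env.read_state(): the state.
- env.grab_frame(name): name is "scene" or "top"; returns a dict with "image" (384x512x3 uint8, blue, green, red), "fx", "fy", "cx", "cy" (pixels), "D" ([k1, k2, p1, p2, k3] as OpenCV has them; the pictures are not rectified), "position" and "orientation" of the camera in the world. Camera axes: x right, y up, looking along -z (the intrinsics and any distortion apply to the point x, -y, -z); pixel columns grow to the right and rows downward; lengths in m; the calibration is good to about 2 mm. A picture is of the moment at which its call begins. There is no depth.
A pose or a line that the arm cannot do raises env.Unreachable and nothing moves.
- env.close_job(): hands the job in, once; it reports no verdict.
Trained networks look in a picture, given as the dict that the camera call returned (one of the last four; its "shot" number tells which), for a name from the list of things; names that differ only in an ending like _2 or _b are one class to them, and where a whole thing is asked for, a point or a joint stands for the part that bears it (a point fixed in the world has none). Each returns a list of dicts, best first, with "score" (0 to 1); they miss things now and then, are a little off and sometimes report something else, mostly with a low value. They report only what shows in the picture. A call takes as long as a camera call. They do not tell look-alikes from the thing itself.
- env.search_frame(picture, thing): "xyz" ([x, y, z] in m, in world coordinates, good to about 4 mm: the middle of the surface that is visible of it).
- env.trace(picture, thing): "mask" (384x512 bool, what is visible of it).
The state is a dict: "clock": time; "joint_positions": joint angles; "qvel": joint speeds; "joint_torque": joint torques, N m; "position": TCP position; "tool_rot": TCP orientation; "force": force on the tool from outside, world axes, zero at the start; "wrist_torque": the same for the moment, N m; "opening": opening from 0.0 (shut) to 1.0 (fully open).
Only numpy, scipy, OpenCV 4.12 (cv2) and the standard library are available. Lean on these libraries where they do the work, as an engineer would, in place of code of your own. Each camera call takes 0.05 s, during which the arm holds its last target.

## Working session

There is one attempt and no reset: what is moved stays moved. The work goes in short steps, each a Python script; the robot and the scene stay as the last script left them, time stands still between calls to the robot, and variables do not carry over. Pictures are saved under pics/ and viewed, and the job is handed in when it is done.

```bash
mkdir -p pics; ls; python3 - <<'E'
from workcell import env
import cv2,pickle
s=env.read_state();print(s['clock'],s['position'],s['tool_rot'],s['opening'])
fr={}
for n in('scene','top'):
    f=env.grab_frame(n);fr[n]=f;cv2.imwrite(f'pics/{n}0.png',f['image']);print(n,f['position'],f['orientation'],f['fx'],f['fy'],f['cx'],f['cy'],f['D'])
    for t in('cap_narrow','cap_wide','sander_box'):
        print(t,[(r['xyz'],round(r['score'],2)) for r in env.search_frame(f,t)])
pickle.dump(fr,open('fr0.pkl','wb'))
print(env.read_state()['clock'])
E
```

```text
pics
0.0 [ 0.18563297 -0.59616258  0.22145306] [-8.98751369e+01  4.02975490e-03  1.72813332e+01] 1.0021362911575087
scene [ 1.34622722 -0.13244345  0.92514854] [44.38550568 -1.02516797 80.54119901] 386.3460416682526 386.3460416682526 253.70151894962632 194.74337493393878 [-0.11103336  0.          0.          0.          0.        ]
cap_narrow [([0.6006, -0.2554, 0.038], 0.81)]
cap_wide [([0.4392, -0.2944, 0.0435], 0.95), ([0.3239, -0.2895, 0.041], 0.88), ([0.4053, -0.171, 0.0398], 0.86)]
sander_box [([0.6731, 0.1232, 0.0584], 0.62)]
top [0.446152   0.02621787 1.50434874] [ 4.21474803e+00  8.56693011e-02 -8.91678110e+01] 474.97560460430435 474.97560460430435 252.4973994850463 191.1895698319127 [-0.06194978  0.          0.          0.          0.        ]
cap_narrow [([0.5817, -0.2516, 0.039], 0.67), ([0.5997, 0.1311, 0.0643], 0.55)]
cap_wide [([0.3145, -0.2881, 0.0415], 0.98), ([0.4253, -0.294, 0.0414], 0.81), ([0.3916, -0.1698, 0.0424], 0.58)]
sander_box []
0.4
```

View pics/scene0.png

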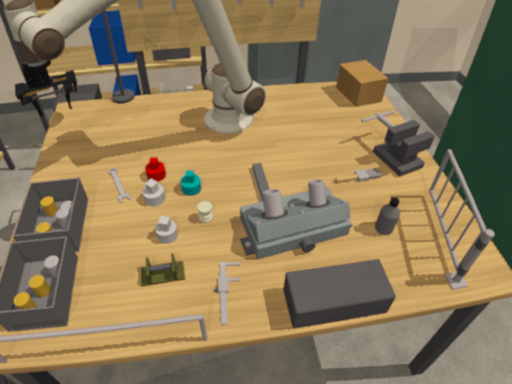

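View pics/top0.png

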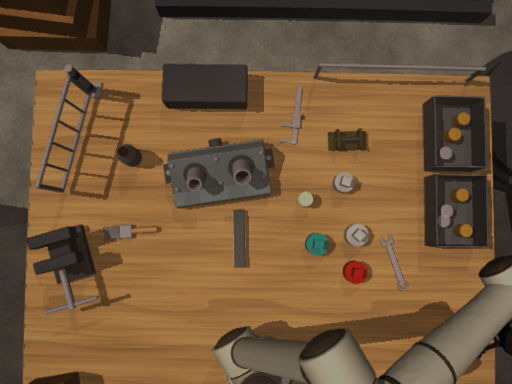

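```bash
python3 - <<'E'
import cv2,pickle,numpy as np
fr=pickle.load(open('fr0.pkl','rb'))
a=fr['top']['image'][130:265,155:385];cv2.imwrite('pics/tz.png',cv2.resize(a,None,fx=3.4,fy=3.4,interpolation=cv2.INTER_CUBIC))
b=fr['scene']['image'][140:260,130:360];cv2.imwrite('pics/sz.png',cv2.resize(b,None,fx=3.4,fy=3.4,interpolation=cv2.INTER_CUBIC))
E
```

```text
(no output)
```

View pics/tz.png

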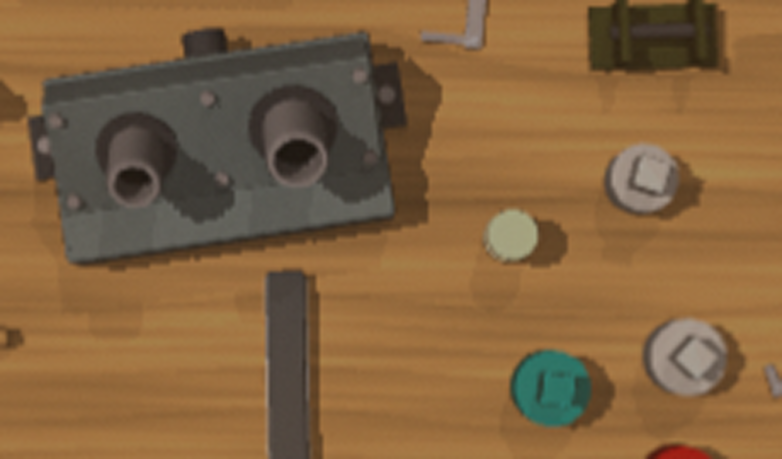

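View pics/sz.png

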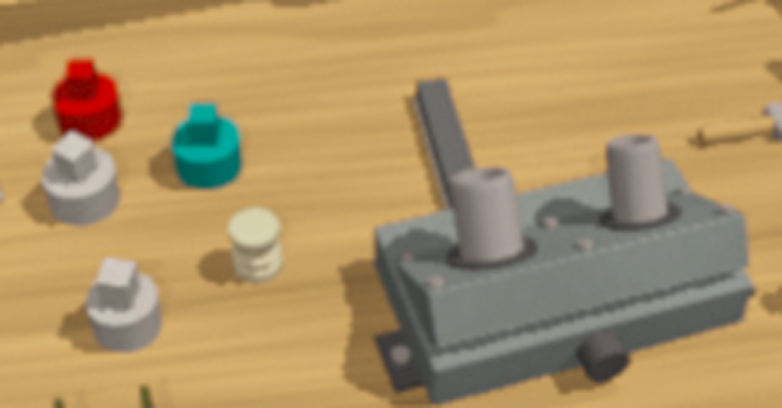

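```bash
cat > h.py <<'E'
import numpy as np,cv2,pickle
from scipy.spatial.transform import Rotation as R
from scipy.optimize import least_squares
def proj(f,P):
    P=np.atleast_2d(P);Rc=R.from_euler('xyz',f['orientation'],degrees=True).as_matrix()
    X=(P-f['position'])@Rc*[1,-1,-1]
    K=np.array([[f['fx'],0,f['cx']],[0,f['fy'],f['cy']],[0,0,1.]])
    return cv2.projectPoints(X.reshape(-1,1,3),np.zeros(3),np.zeros(3),K,np.array(f['D']))[0].reshape(-1,2)
def boxR(yaw): return R.from_euler('z',yaw,degrees=True).as_matrix()
NB=np.array([-.52992,0,.84805])
def ring(c,n,r,k=48):
    n=n/np.linalg.norm(n);u=np.cross(n,[0,1,0.]);u/=np.linalg.norm(u);v=np.cross(n,u)
    t=np.linspace(0,2*np.pi,k,endpoint=False)[:,None]
    return c+r*(np.cos(t)*u+np.sin(t)*v)
def boxpts(p):
    """p=x,y,yaw"""
    Rb=boxR(p[2]);return lambda q:(np.atleast_2d(q)@Rb.T)+[p[0],p[1],0]
def sq(yaw,x,y,z,s=.014):
    a=np.radians(yaw+45+90*np.arange(4))
    return np.c_[x+s*2**.5*np.cos(a),y+s*2**.5*np.sin(a),0*a+z]
def overlay(f,polys,roi,s,fn):
    x0,x1,y0,y1=roi
    im=cv2.resize(f['image'][y0:y1,x0:x1],None,fx=s,fy=s,interpolation=cv2.INTER_CUBIC)
    for P in polys:
        q=((proj(f,P)+.5-[x0,y0])*s-.5).round().astype(int)
        cv2.polylines(im,[q.reshape(-1,1,2)],True,(0,255,255),1)
    cv2.imwrite(fn,im)
E
cat > fit.py <<'E'
from h import *
fr=pickle.load(open('fr0.pkl','rb'))
ML=np.array([-.033,.07,.145]);MR=np.array([-.033,-.07,.145])
z=lambda u,v,r,s=3.4:np.array([r[0]+(u+.5)/s-.5,r[1]+(v+.5)/s-.5])
T=(155,130);S=(130,140)
def res(p):
    b=boxpts(p);e=[]
    e.append(proj(fr['top'],b(ML))[0]-z(134,184,T));e.append(proj(fr['top'],b(MR))[0]-z(297,160,T))
    e.append(proj(fr['scene'],b(ML))[0]-z(634,143,S));e.append(proj(fr['scene'],b(MR))[0]-z(485,178,S))
    return np.concatenate(e)
o=least_squares(res,[.67,.12,8]);p=o.x;print(p,o.fun.round(2))
# caps: boss top centre (top zoom / scene zoom)
def cap(t,s):
    r=lambda q:np.concatenate([proj(fr['top'],[q[0],q[1],.074])[0]-z(*t,T),proj(fr['scene'],[q[0],q[1],.074])[0]-z(*s,S)])
    o=least_squares(r,[.5,-.25]);print(o.x,o.fun.round(2));return o.x
cn=cap((653,173),(118,272));cw=cap((698,357),(74,147))
import sys
yn,yw=float(sys.argv[1]),float(sys.argv[2])
b=boxpts(p);n=boxR(p[2])@NB
polys=[]
for M,r in((ML,.024),(MR,.0275)):
    polys+=[ring(b(M)[0],n,r-.0025),ring(b(M-NB*.008)[0],n,r),ring(b(M-NB*.07)[0],n,r)]
polys.append(b([[-.085,-.15,0],[.085,-.15,0],[.085,.15,0],[-.085,.15,0]]))
for c,r,y in((cn,.031,yn),(cw,.0345,yw)):
    polys+=[sq(y,*c,.074),sq(y,*c,.04),ring(np.r_[c,.04],np.array([0,0,1.]),r),ring(np.r_[c,0],np.array([0,0,1.]),r)]
overlay(fr['top'],polys,(155,385,130,265),3.4,'pics/to%s.png'%sys.argv[3]);overlay(fr['scene'],polys,(130,360,140,260),3.4,'pics/so%s.png'%sys.argv[3])
E
python3 fit.py 85 45 1
```

```text
[0.61044166 0.13495412 9.45014619] [-0.16 -0.39  0.02 -0.61  0.09 -0.7  -0.39 -0.67]
[ 0.58814992 -0.25439636] [-0.26 -0.04 -0.25 -0.05]
[ 0.42552966 -0.29474588] [-0.19 -0.16 -0.23 -0.26]
```

View pics/to1.png

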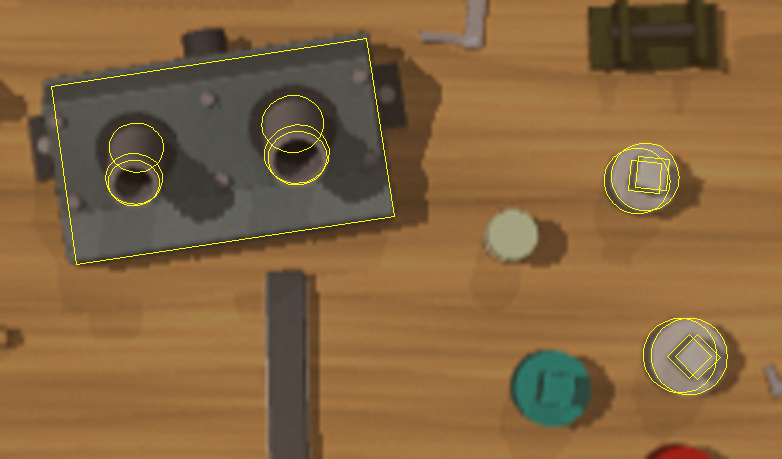

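View pics/so1.png

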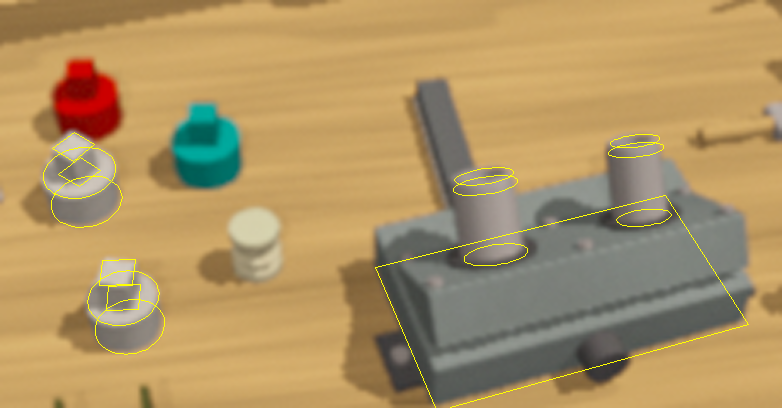

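```bash
cat >> fit.py <<'E'
f=fr['top'];overlay(f,polys,(328,385,165,255),6.6,'pics/a.png');overlay(fr['scene'],polys,(138,182,170,245),7.5,'pics/b.png')
f['image']=f['image'].copy();overlay(f,[],(328,385,165,255),6.6,'pics/c.png')
overlay(fr['scene'],[],(138,182,170,245),7.5,'pics/d.png')
ims=[cv2.resize(cv2.imread('pics/%s.png'%k),(375,590) if k in 'ac' else (330,560)) for k in 'acbd']
cv2.imwrite('pics/z1_%s.png'%sys.argv[3],np.hstack(ims[:2]));cv2.imwrite('pics/z2_%s.png'%sys.argv[3],np.hstack(ims[2:]))
E
python3 fit.py 82 45 2
```

```text
[0.61044166 0.13495412 9.45014619] [-0.16 -0.39  0.02 -0.61  0.09 -0.7  -0.39 -0.67]
[ 0.58814992 -0.25439636] [-0.26 -0.04 -0.25 -0.05]
[ 0.42552966 -0.29474588] [-0.19 -0.16 -0.23 -0.26]
```

View pics/z1_2.png

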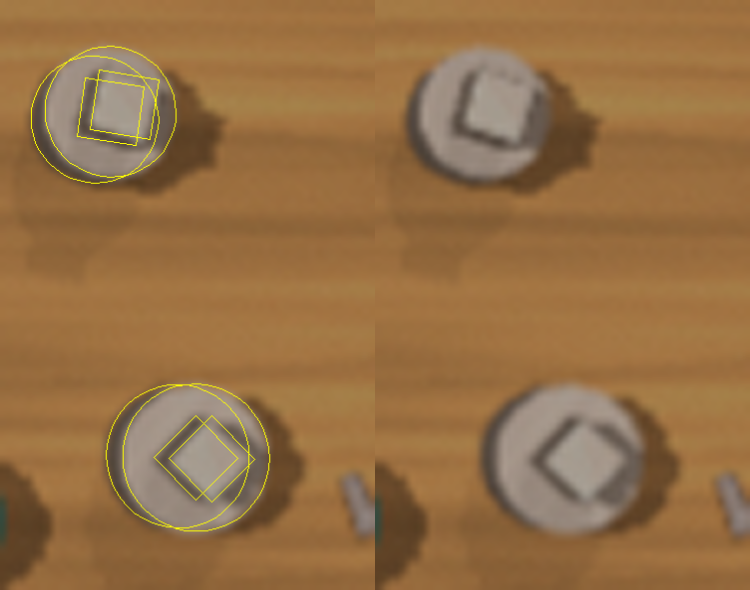

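View pics/z2_2.png

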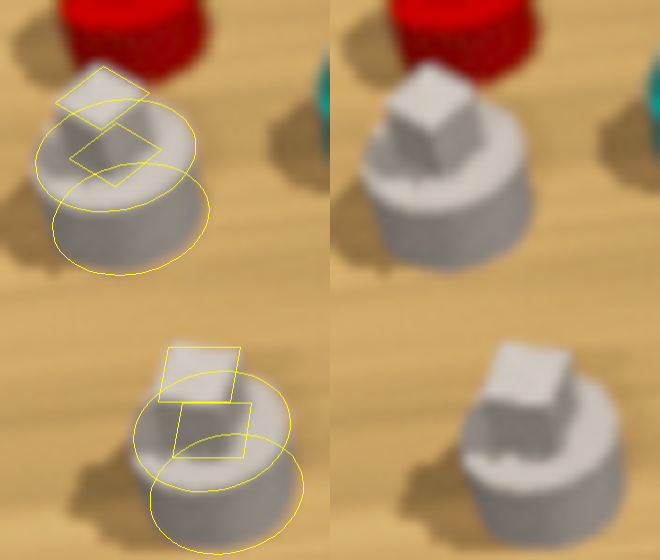

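```bash
cat > plan.py <<'E'
from h import *
from workcell import env
box=np.array([0.61044,0.13495,9.45]);N=boxR(box[2])@NB
ML=boxpts(box)([-.033,.07,.145])[0];MR=boxpts(box)([-.033,-.07,.145])[0]
CN=np.array([0.58815,-.25440]);CW=np.array([.42553,-.29475]);YN,YW=82.,45.
def rpy(M): return R.from_matrix(M).as_euler('xyz',degrees=True)
def down(yaw): return [-90,0,yaw]
def place(spin): # spin about tool y
    M=boxR(box[2])@R.from_euler('y',-32,degrees=True).as_matrix()@R.from_euler('x',-90,degrees=True).as_matrix()@R.from_euler('y',spin,degrees=True).as_matrix()
    return rpy(M)
E
python3 - <<'E'
from plan import *
print(ML,MR,N)
for nm,C,y in(('n',CN,YN),('w',CW,YW)):
  for k in(-2,-1,0,1,2):
    for z in(.043,.2):
      q=env.inverse_kinematics([*C,z],down(y+90*k));print(nm,y+90*k,z,None if q is None else np.round(q,0))
for nm,M in(('L',ML),('R',MR)):
  for s in range(-180,181,30):
    for d in(.009,.12):
      q=env.inverse_kinematics(M+N*d,place(s));print(nm,s,d,None if q is None else np.round(q,0))
E
```

```text
[0.56639476 0.19858188 0.145     ] [0.58938091 0.06048179 0.145     ] [-0.52272859 -0.08700589  0.84805   ]
n -98.0 0.043 None
n -98.0 0.2 None
n -8.0 0.043 [ -9.  33.  -9.  -0. -48. -89.]
n -8.0 0.2 [ -9.  24.   1.  -0. -66. -89.]
n 82.0 0.043 [ -9.  33.  -9.   0. -48.   1.]
n 82.0 0.2 [ -9.  24.   1.   0. -66.   1.]
n 172.0 0.043 [ -9.  33.  -9.   0. -48.  91.]
n 172.0 0.2 [ -9.  24.   1.   0. -66.  91.]
n 262.0 0.043 None
n 262.0 0.2 None
w -135.0 0.043 [-17.  24. -27.   0. -39. 152.]
w -135.0 0.2 [-17.  13. -16.   0. -61. 152.]
w -45.0 0.043 [ -17.   24.  -27.   -0.  -39. -118.]
w -45.0 0.2 [ -17.   13.  -16.   -0.  -61. -118.]
w 45.0 0.043 [-17.  24. -27.   0. -39. -28.]
w 45.0 0.2 [-17.  13. -16.   0. -61. -28.]
w 135.0 0.043 [-17.  24. -27.   0. -39.  62.]
w 135.0 0.2 [-17.  13. -16.   0. -61.  62.]
w 225.0 0.043 [-17.  24. -27.   0. -39. 152.]
w 225.0 0.2 [-17.  13. -16.   0. -61. 152.]
L -180 0.009 None
L -180 0.12 [ 42.  -2. -47.  46. -24.  18.]
L -150 0.009 None
L -150 0.12 [ 42.  -2. -47.  46. -24. -12.]
L -120 0.009 None
L -120 0.12 [ 42.  -2. -47.  46. -24. -42.]
L -90 
[... 689 characters left out ...]
0.12 [ 27.  -3. -43.  26. -21.  21.]
R -120 0.009 None
R -120 0.12 [ 27.  -3. -43.  26. -21.  -9.]
R -90 0.009 None
R -90 0.12 [ 27.  -3. -43.  26. -21. -39.]
R -60 0.009 None
R -60 0.12 [ 27.  -3. -43.  26. -21. -69.]
R -30 0.009 None
R -30 0.12 [ 27.  -3. -43.  26. -21. -99.]
R 0 0.009 None
R 0 0.12 [  27.   -3.  -43.   26.  -21. -129.]
R 30 0.009 None
R 30 0.12 [  27.   -3.  -43.   26.  -21. -159.]
R 60 0.009 None
R 60 0.12 [ 27.  -3. -43.  26. -21. 171.]
R 90 0.009 None
R 90 0.12 [ 27.  -3. -43.  26. -21. 141.]
R 120 0.009 None
R 120 0.12 [ 27.  -3. -43.  26. -21. 111.]
R 150 0.009 None
R 150 0.12 [ 27.  -3. -43.  26. -21.  81.]
R 180 0.009 None
R 180 0.12 [ 27.  -3. -43.  26. -21.  51.]
```

```bash
cat >> plan.py <<'E'
NZ=np.array([0,0,1.])
GH=.063
def toolM(capM,ax,tilt):
    """capM: cap axes in world (3x3, z= cap up, x,y = boss faces). ax=0..3: jaw along cap dir at 90*ax deg; tilt: rotation about jaw"""
    # nominal tool: y=-cap z, z(jaw)=cap y rotated
    M=capM@R.from_euler('z',90*ax,degrees=True).as_matrix()@R.from_euler('x',-90,degrees=True).as_matrix()
    return M@R.from_euler('z',tilt,degrees=True).as_matrix()
def pose(o,capM,ax,tilt,gh=GH):
    """o=cap origin(rim centre)"""
    M=toolM(capM,ax,tilt)
    return o+capM[:,2]*gh+.019*M[:,1], rpy(M)
def capPlaced(spin): # cap frame axes at placement
    return boxR(box[2])@R.from_euler('y',-32,degrees=True).as_matrix()@R.from_euler('z',spin,degrees=True).as_matrix()
E
python3 - <<'E'
from plan import *
A=capPlaced(0)
for nm,M in(('L',ML),('R',MR)):
 for ax in(0,2):
  for t in range(-60,61,5):
   out=[]
   for d in(-.034,-.02,0,.03,.06):
     p,o=pose(M+A[:,2]*d,A,ax,t);q=env.inverse_kinematics(p,o);out.append(None if q is None else list(np.round(q).astype(int)))
   if out[0]: print(nm,ax,t,np.round(toolM(A,ax,t)[:,1],2),out[0],out[-1],[x is not None for x in out])
E
```

```text
L 0 -60 [0.99 0.16 0.03] [np.int64(-2), np.int64(45), np.int64(-59), np.int64(-168), np.int64(-106), np.int64(93)] None [True, True, False, False, False]
L 0 -55 [ 0.99  0.16 -0.05] [np.int64(-2), np.int64(39), np.int64(-59), np.int64(-169), np.int64(-96), np.int64(92)] None [True, True, False, False, False]
L 0 -50 [ 0.98  0.16 -0.14] [np.int64(-2), np.int64(34), np.int64(-59), np.int64(-169), np.int64(-84), np.int64(90)] [np.int64(-4), np.int64(15), np.int64(-61), np.int64(-166), np.int64(-68), np.int64(86)] [True, True, True, True, True]
L 0 -45 [ 0.96  0.16 -0.22] [np.int64(-1), np.int64(28), np.int64(-57), np.int64(-169), np.int64(-73), np.int64(89)] [np.int64(-3), np.int64(9), np.int64(-58), np.int64(-165), np.int64(-55), np.int64(84)] [True, True, True, True, True]
L 0 -40 [ 0.94  0.16 -0.31] [np.int64(-1), np.int64(24), np.int64(-55), np.int64(-168), np.int64(-61), np.int64(88)] [np.int64(-2), np.int64(5), np.int64(-54), np.int64(-163), np.int64(-42), np.int64(81)] [True, True, True, True, True]
L 0 -35 [ 0.91  0.15 -0.39] [np.int64(-1), np.int64(19), np.int64(-52), np.int64(
[... 16437 characters left out ...]
6 -0.14] [np.int64(-24), np.int64(32), np.int64(-51), np.int64(-145), np.int64(-76), np.int64(-94)] [np.int64(-28), np.int64(12), np.int64(-50), np.int64(-137), np.int64(-61), np.int64(-109)] [True, True, True, True, True]
R 2 55 [ 0.99  0.16 -0.05] [np.int64(-25), np.int64(38), np.int64(-52), np.int64(-146), np.int64(-87), np.int64(-90)] [np.int64(-29), np.int64(18), np.int64(-53), np.int64(-139), np.int64(-73), np.int64(-102)] [True, True, True, True, True]
R 2 60 [0.99 0.16 0.03] [np.int64(-25), np.int64(43), np.int64(-52), np.int64(-146), np.int64(-96), np.int64(-87)] [np.int64(-30), np.int64(25), np.int64(-56), np.int64(-140), np.int64(-85), np.int64(-96)] [True, True, True, True, True]
```

```bash
sed -i 's/^GH=.*/GH=.0645/' plan.py; python3 - <<'E'
from plan import *
for nm,C,y in(('n',CN,YN),('w',CW,YW)):
  for k in range(4):
    c=R.from_euler('z',y+90*k,degrees=True).as_matrix()
    for s in(0,2):
     t=20 if s==0 else -20
     o=[]
     for d in(0,.03,.12):
      p,r=pose(np.r_[C,d],c,s,t);q=env.inverse_kinematics(p,r);o.append(None if q is None else np.round(q).astype(int).tolist())
     print(nm,k,s,np.round(toolM(c,s,t)[:,1],2),o)
E
```

```text
n 0 0 [-0.05 -0.34 -0.94] [[-2, 32, -24, 32, -41, -31], [-2, 30, -22, 29, -44, -29], [-1, 25, -15, 24, -55, -22]]
n 0 2 [-0.05 -0.34 -0.94] [[-2, 32, -24, 32, -41, 149], [-2, 30, -22, 29, -44, 151], [-1, 25, -15, 24, -55, 158]]
n 1 0 [ 0.34 -0.05 -0.94] [[-9, 27, -24, -1, -19, 92], [-9, 25, -22, -1, -23, 92], [-9, 18, -16, -1, -35, 92]]
n 1 2 [ 0.34 -0.05 -0.94] [[-9, 27, -24, -1, -19, -88], [-9, 25, -22, -1, -23, -88], [-9, 18, -16, -1, -35, -88]]
n 2 0 [ 0.05  0.34 -0.94] [[-19, 37, 4, -22, -63, -158], [-19, 35, 5, -22, -66, -159], [-19, 30, 10, -20, -75, -163]]
n 2 2 [ 0.05  0.34 -0.94] [[-19, 37, 4, -22, -63, 22], [-19, 35, 5, -22, -66, 21], [-19, 30, 10, -20, -75, 17]]
n 3 0 [-0.34  0.05 -0.94] [[-9, 42, 6, 0, -74, -89], [-9, 40, 7, 0, -77, -89], [-9, 36, 13, 0, -87, -89]]
n 3 2 [-0.34  0.05 -0.94] [[-9, 42, 6, 0, -74, 91], [-9, 40, 7, 0, -77, 91], [-9, 36, 13, 0, -87, 91]]
w 0 0 [-0.24 -0.24 -0.94] [[-9, 27, -32, 23, -45, -54], [-9, 24, -30, 21, -49, -52], [-8, 18, -24, 18, -62, -47]]
w 0 2 [-0.24 -0.24 -0.94] [[-9, 27, -32, 23, -45, 126], [-9, 24, -30, 21, -49, 128], [-8, 18, -24, 18, -62, 133]]
w 1 0 [ 0.24 -0.24 -0.94] [None, None, [-12, 6, -41, 24, -28, 37]]
w 1 2 [ 0.24 -0.24 -0.94] [None, None, [-12, 6, -41, 24, -28, -143]]
w 2 0 [ 0.24  0.24 -0.94] [[-30, 24, -19, -28, -45, -176], None, [-29, 15, -13, -23, -58, 175]]
w 2 2 [ 0.24  0.24 -0.94] [[-30, 24, -19, -28, -45, 4], [-29, 21, -18, -26, -48, 2], [-29, 15, -13, -23, -58, -5]]
w 3 0 [-0.24  0.24 -0.94] [[-21, 32, -11, -9, -66, -109], [-21, 30, -9, -8, -69, -109], [-21, 24, -4, -8, -80, -111]]
w 3 2 [-0.24  0.24 -0.94] [[-21, 32, -11, -9, -66, 71], [-21, 30, -9, -8, -69, 71], [-21, 24, -4, -8, -80, 69]]
```

```bash
cat >> plan.py <<'E'
def pick(C,Y):
    c=R.from_euler('z',Y,degrees=True).as_matrix()
    p,r=pose(np.r_[C,0.],c,2,-20);hi=p+[0,0,.10]
    env.goto(hi,r)
    hit=env.move_straight(p,rate=.12,force_limit=12);s=env.read_state()
    print('down hit',hit,s['position']-p,s['clock'])
    env.gripper_to(0,grasp_force=45);s=env.read_state();print('grip',s['opening']*87,s['force'].round(1) if hasattr(s['force'],'round') else s['force'])
    env.move_straight(hi,rate=.2);s=env.read_state();print('lift',s['opening']*87,s['force'],s['clock'])
def snap(tag):
    for n in('scene','top'):
        f=env.grab_frame(n);pickle.dump(f,open(f'{n}_{tag}.pkl','wb'));cv2.imwrite(f'pics/{n}_{tag}.png',f['image'])
A=capPlaced(0)
def pl(M,d,off=(0,0)): # d: cap rim height above mouth plane along N (home -.034); off in cap x,y
    return pose(M+A[:,2]*d+A[:,0]*off[0]+A[:,1]*off[1],A,2,-20)
E
python3 - <<'E'
from plan import *
pick(CN,YN+270)
p,r=pl(ML,.06);env.goto(p,r)
p,r=pl(ML,.012);env.move_straight(p,rate=.1)
print(env.read_state()['clock'],env.read_state()['position']-p,env.read_state()['force'])
snap('n1')
E
```

```text
down hit False [ 0.00064388 -0.00030303  0.00085025] 3.3167
grip 28.617303397330023 [ 0.5 -1.3  0. ]
lift 28.621497031853696 [ 0.13735373 -0.33711408 -3.72235665] 4.9583
7.2667 [ 2.90598122e-04 -1.74405036e-04 -6.88612282e-05] [-0.70921356  0.38113578 -2.54604525]
```

```bash
python3 - <<'E'
from h import *
ims=[]
for n,roi in(('scene',(230,350,130,250)),('top',(150,270,120,240))):
    f=pickle.load(open(f'{n}_n1.pkl','rb'));x0,x1,y0,y1=roi
    ims.append(cv2.resize(f['image'][y0:y1,x0:x1],(396,396),interpolation=cv2.INTER_CUBIC))
cv2.imwrite('pics/n1z.png',np.hstack(ims))
E
```

```text
(no output)
```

View pics/n1z.png

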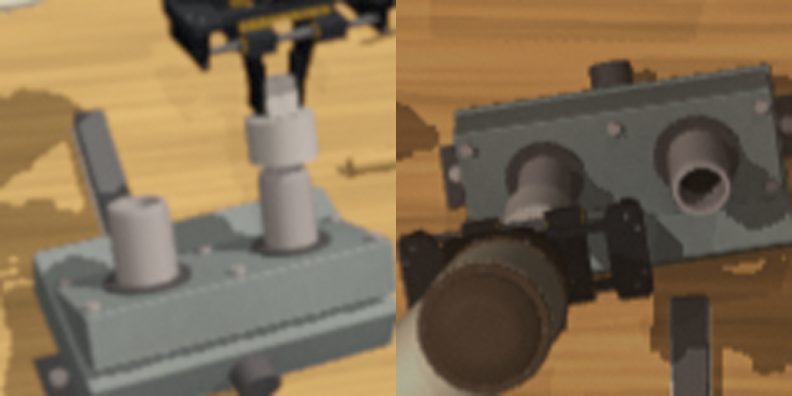

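```bash
cat >> plan.py <<'E'
def depth(M):
    s=env.read_state();p0,_=pl(M,0);e=A.T@(s['position']-p0);return e.round(4),(A.T@s['force']).round(1),round(s['clock'],2)
E
python3 - <<'E'
from plan import *
p,r=pl(ML,-.036);h=env.move_straight(p,rate=.04,force_limit=12);print(h,depth(ML))
E
```

```text
True (array([-0.0004, -0.0002, -0.0325]), array([1.8, 1. , 4.2]), 8.39)
```

```bash
python3 - <<'E'
from plan import *
p,r=pl(ML,-.042);h=env.move_straight(p,rate=.03,force_limit=30);print(h,depth(ML))
env.dwell(.2);print(depth(ML))
env.gripper_to(.75);print(depth(ML))
p,r=pl(ML,-.034);
s=env.read_state();ty=R.from_euler('xyz',s['tool_rot'],degrees=True).as_matrix()[:,1]
env.move_straight(s['position']-ty*.12,rate=.2)
print(depth(ML))
pick(CW,YW+270)
snap('n2')
E
python3 - <<'E'
from plan import *
for n,roi in(('scene',(230,350,130,250)),('top',(150,270,120,240))):
    f=pickle.load(open(f'{n}_n2.pkl','rb'))
    O=ML-N*.034
    # home prediction
    overlay(f,[ring(O,N,.031),ring(O+N*.04,N,.031),ring(MR,N,.025),(np.c_[sq(0,0,0,.074)]@A.T)+O],roi,3.3,f'pics/{n}_n2z.png')
cv2.imwrite('pics/n2z.png',np.hstack([cv2.imread('pics/scene_n2z.png'),cv2.imread('pics/top_n2z.png')]))
E
```

```text
True (array([-0.0004, -0.0004, -0.0326]), array([0.4, 0.1, 3.6]), 8.61)
(array([-0.0004, -0.0004, -0.0326]), array([1.6, 0.1, 5.2]), 8.81)
(array([-0.0026, -0.001 , -0.0333]), array([-0.4,  0.1,  0.3]), 9.71)
(array([ 0.0381, -0.0007,  0.0784]), array([-0.2, -1.1, -0.3]), 10.46)
down hit False [ 0.000586   -0.00027123  0.00064105] 13.2917
grip 27.623050541705425 [-0.7 -0.4  1.9]
lift 27.771550702148666 [-0.05243949  0.98196253 -2.09615454] 14.6667
```

View pics/n2z.png

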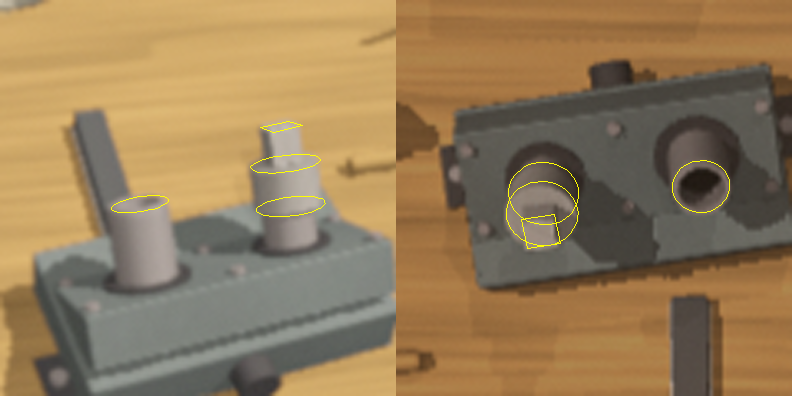

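View pics/scene_n2.png

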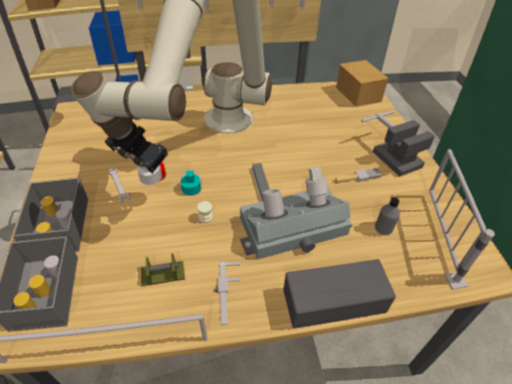

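```bash
python3 - <<'E'
from plan import *
print(env.read_state()['opening']*87)
p,r=pl(MR,.06);env.goto(p,r)
p,r=pl(MR,.012);env.move_straight(p,rate=.1);print(depth(MR))
f=env.grab_frame('scene')
O=MR+N*.012
overlay(f,[ring(O,N,.0345),ring(O+N*.04,N,.0345),ring(MR,N,.025)],(220,340,120,240),4,'pics/w1.png')
E
```

```text
27.4269268685849
(array([ 0.0001, -0.0003,  0.0118]), array([-0.8, -0. , -1. ]), 16.77)
```

View pics/w1.png

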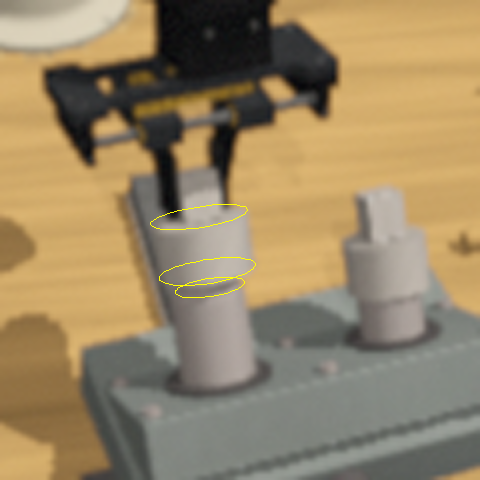

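```bash
python3 - <<'E'
from plan import *
p,r=pl(MR,-.036);h=env.move_straight(p,rate=.04,force_limit=12);print(h,depth(MR),env.read_state()['opening']*87)
E
```

```text
True (array([-0.0015, -0.0006, -0.0322]), array([2.3, 0. , 3.4]), 17.84) 27.86962050922525
```

```bash
python3 - <<'E'
from plan import *
p,r=pl(MR,-.042);h=env.move_straight(p,rate=.03,force_limit=30);print(h,depth(MR))
env.gripper_to(.75)
s=env.read_state();ty=R.from_euler('xyz',s['tool_rot'],degrees=True).as_matrix()[:,1]
env.move_straight(s['position']-ty*.12,rate=.2)
env.goto([.35,-.15,.3],[-90,0,80]);print(env.read_state()['clock'])
snap('e')
for n,roi in(('scene',(230,350,130,250)),('top',(150,270,120,240))):
    f=pickle.load(open(f'{n}_e.pkl','rb'));P=[]
    for M,q in((ML,.031),(MR,.0345)):
        O=M-N*.034
        P+=[ring(O,N,q),ring(O+N*.04,N,q),sq(0,0,0,.074)@A.T+O]
    overlay(f,P,roi,3.3,f'pics/{n}_ez.png');overlay(f,[],roi,3.3,f'pics/{n}_ey.png')
cv2.imwrite('pics/ez.png',np.hstack([cv2.imread('pics/scene_ez.png'),cv2.imread('pics/top_ez.png')]))
cv2.imwrite('pics/ey.png',np.hstack([cv2.imread('pics/scene_ey.png'),cv2.imread('pics/top_ey.png')]))
E
```

```text
True (array([-0.0015, -0.0006, -0.0321]), array([ 0.5, -0.4,  5. ]), 18.07)
21.0667
```

View pics/ez.png

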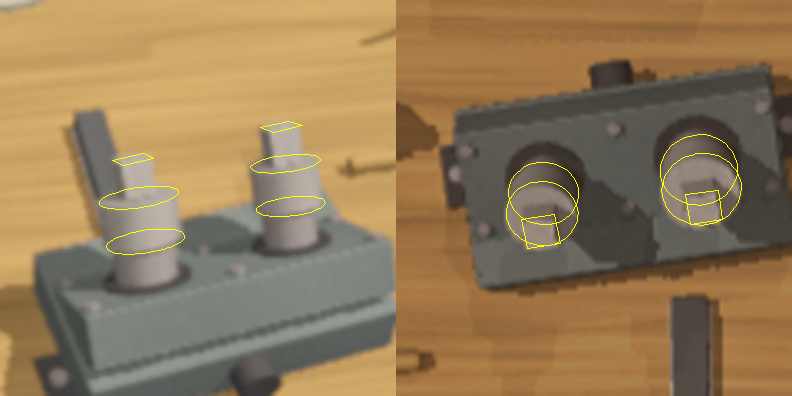

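View pics/ey.png

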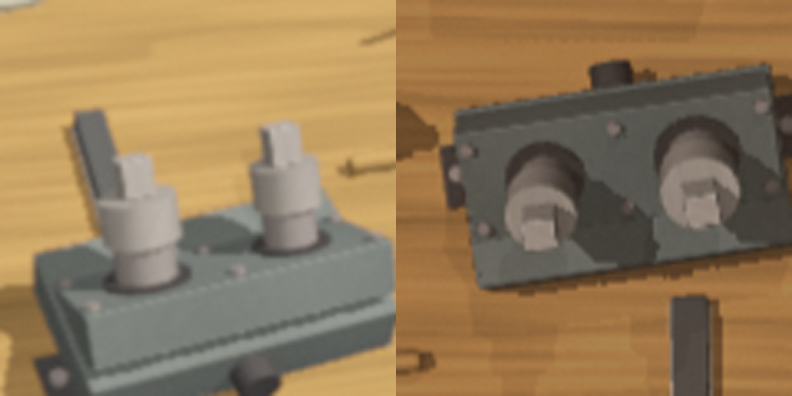

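View pics/top_e.png

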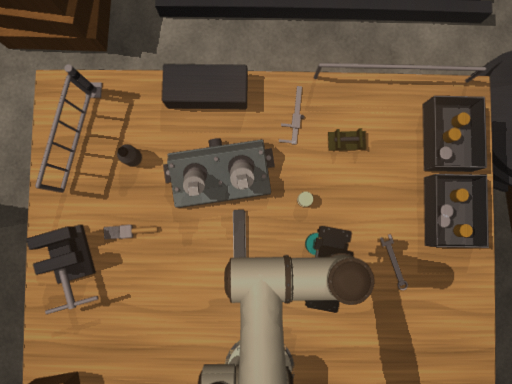

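```bash
python3 - <<'E'
from workcell import env
env.dwell(.3);s=env.read_state();print(s['position'],s['force'],s['clock']);env.close_job();print('ok')
E
```

```text
[ 0.35014011 -0.14986294  0.29992913] [0.51782297 0.0260076  0.33841894] 21.4667
the job is handed in; nothing more can be done
ok
```

Both caps are on and the job is handed in at 21.5 s of the allowed 61. The narrow cap is on the left neck (48 mm) and the wide cap on the right neck (55 mm). I read the sizes from the camera images first. Each cap then slid on at the first try, so no swapping was needed.

The arm could not reach the home position with the tool in line with the leaning necks. I gripped each cap's boss with the tool tilted 20° instead.

- **Depth:** each cap moved down until it met resistance, at a tool depth of 32.6 mm (narrow) and 32.1 mm (wide) out of the nominal 34 mm. A second press with a 30 N limit stopped at the same depth both times.
- **Position:** in both cameras after release, the caps match the outlines I drew for the fully home position to within about 1–2 mm. The judged limit is 8 mm.
- **Bystanders:** in the final top picture the ones I could see were in their original places. I compared them by eye and did not measure them.
- **Robot:** the gripper was clear of everything, 30 cm above the bench.

One check disagreed. Just before insertion the wide cap looked a few millimetres lower in the grip than predicted. It still slid on normally and ended in the right place.

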